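Charge the dry-air chip-tray magazine at the rework bench

ROBOT

A 6-joint arm with a two-finger parallel gripper is mounted at the origin on the work surface. World frame = base frame: x ahead of the robot, y to its left, z up, the work surface at z = 0. Lengths are in mm, angles in degrees, forces in N, time in s.
With the tool pointing down it reaches from about 275 to 825 mm from the base axis. Payload 4.9 kg.
Tool frame: the origin (TCP) lies midway between the tips of the shut fingers; the grasp point (between the pads) lies 19 mm behind it; z points along the fingers, y is the direction in which the jaws open and shut (so a half turn about z gives the same grasp; the last joint's range is limited). The gripper opens to 85 mm and grips with 20 to 120 N. Pads are 22 mm wide; open, the fingers measure 114 mm over their backs; the gripper's body (76 mm by 85 mm) begins 54 mm behind the grasp point. The pads swing forward as they close: fully open they stand 13 mm farther back than shut.
Start: joints at [58.545, 18.69, -11.035, 60.275, 0, 82.311], TCP at [221.65, 503.378, 231.281] pointing down, gripper open.
Joint ranges: [-152.03, 152.03], [-55.5, 102.48], [-74.3, 77.21], [-110.64, 120.58], [-84.22, 78.4], [-180, 180]. Speed limits (degrees/s): [147.25, 147.25, 180, 180, 180, 180].

INTERFACE

Orientations are given as [roll, pitch, yaw] about the fixed x, y, z axes, in that order (R = Rz(yaw) Ry(pitch) Rx(roll)).
In Python, from rig import env, cams gives the robot as it stands. Calls block until the motion is done:
- env.move_pose(position, orientation): joint-space move of the TCP to a pose.
- env.move_l(position, orientation=None, speed=150, until_force=None): straight line of the TCP; orientation=None keeps the orientation; speed is the mean speed in mm/s. With until_force (N) it stops when the force on the tool has changed by that much, and returns True; else False.
- env.move_j(angles): joint-space move.
- env.set_gripper(opening, grasp_force=None): opening from 0.0 (shut) to 1.0 (fully open); grasp_force is the grip in N (None keeps the last); returns when the fingers have stopped.
- env.wait(seconds).
- env.solve_ik(position, orientation): joint angles nearest the present ones, or None.
- env.observe(): the state.
- cams.capture(name): name is "scene" or "top"; returns the picture (400x640x3 uint8, blue, green, red); there is no depth.
- cams.calibration(name): a dict with "vfov" (degrees; the focal length in pixels is half the picture's height over the tangent of half this angle, whatever the lens; pixels are square), "cx", "cy" (the principal point, pixels), "camera_from_world" (4x4, takes a point from world to camera coordinates). Camera axes: x right, y down, z forward; pixel columns grow to the right and rows downward; lengths in mm; the calibration is good to about 2 mm. A picture is of the moment at which its call begins. calibration takes no time and is no camera call.
A pose or a line that the arm cannot do raises env.PlanningError and nothing moves.
- env.job_done(): hands the job in, once; it reports no verdict.
Trained networks look in the newest picture that a camera, given by its name, has taken for a name from the list of things; names that differ only in an ending like _2 or _b are one class to them, and where a whole thing is asked for, a point or a joint stands for the part that bears it (a point fixed in the world has none). Each returns a list of dicts, best first, with "confidence" (0 to 1); they miss things now and then, are a little off and sometimes report something else, mostly with a low value. They report only what shows in the picture. A call takes as long as a camera call. They do not tell look-alikes from the thing itself.
- cams.boxes_of(camera, target): "position" ([x, y, z] in mm, in the coordinates of the camera as it stood for that picture, good to about 4 mm: the middle of the surface that is visible of it).
- cams.silhouettes(camera, target): "pixels" (400x640 bool, what is visible of it).
- cams.pinpoint(camera, target): "position" ([x, y, z] in mm, in the coordinates of the camera as it stood for that picture, good to about 4 mm: a listed point, or the origin of a listed thing).
The state is a dict: "t": time; "joint_positions": joint angles; "dq": joint speeds; "joint_efforts": joint torques, N m; "tcp_pos": TCP position; "tcp_rot": TCP orientation; "ft_force": force on the tool from outside, world axes, zero at the start; "wrist_torque": the same for the moment, N m; "finger_gap": opening from 0.0 (shut) to 1.0 (fully open).
Only numpy, scipy, OpenCV 4.12 (cv2) and the standard library are available. Lean on these libraries where they do the work, as an engineer would, in place of code of your own. Each camera call takes 0.05 s, during which the arm holds its last target.

TASK

Get the spring-lift tray magazine ready: pull the used filter tube (brown body) out of the push-fit socket and drop it in the grey bin, and push the new one (green caps) from the rack into the socket, past the seal until it bottoms. Load every chip tray on the bench into the magazine, chips up, pressing each one down onto the sprung pile until both brass catches have snapped back over it, and last of all press the yellow cover in on top in the same way. Keep the trays level, as the chips lie loose in them, and leave the other things on the bench where they are.

Things in the scene. Friction and masses are not known exactly. Their poses are not given: they have to be found in the camera images.
- magazine: spring-lift tray magazine, fixed: aluminium base plate 12 mm thick (x -65 to 65, y -65 to 150 mm) with an upright square shaft, 55 mm inside (2 mm play each side of a tray). Origin on the shaft's axis at bench height, z up. Shaft walls at +x and -x: 60 mm wide, 5 mm thick, to 130 mm up, then 45-degree lead-ins to 138 mm. The +y and -y guides end at 113 mm: fingers holding a tray by those sides have room
- mouth (a point): on the shaft's axis, 108 mm up, level with the flat underside of two brass sprung catches, 20 mm wide, that jut 6 mm inward from the +x and -x walls and slope on top (60 degrees, to 13 mm above this point); axes as the magazine's. A tray set squarely in the mouth rests on the slopes, its underside about 8 mm above this point
- rest (a point): on the shaft's axis, about 8 mm above mouth: where the underside of a tray rests before it is pressed. Pressed in its middle (4 to 10 N) it forces the catches apart and pushes platform and pile down; once its top is below mouth they snap back over it and, let go, the pile is held up against their undersides. Pressing its top to 4 mm below mouth is plenty
- lift (a joint): the orange platform in the shaft (50 mm square) on its spring: metres pushed down from its top position, 0 (empty, its face at the catches' underside) to 0.066; about 3 N to start it plus 80 N per m; stays 10 mm lower for each tray caught and 8 mm for the cover
- port (a point): centre of the mouth (top) of the upright brass push-fit socket on the magazine's manifold, 62 mm up, at magazine y = +112 mm. Bore 12 mm wide, 20 mm deep, flat floor, flared to about 18 mm in the top 6 mm; a sprung seal 10 mm down: 5 to 12 N pushes a stem past it, 4 to 8 N draws it straight up and out (no release ring). Fully home, a stem's end is 20 mm below this point
- fresh: new filter tube, green caps, white body, 90 mm tall, 45 g: a white stem 10 mm in diameter and 30 mm long with chamfered end, then a round body and caps, 21 mm in diameter, from 30 to 90 mm. Origin at the lower end of the stem, z along the tube. Stands upright in the -y hole of the rack
- used: used filter tube, same shape and origin, grey caps and brown body; at the start it stands fully home in the push-fit socket
- used_mid (a point): point on the used tube's axis halfway along it, 45 mm above its origin
- rack: white tube rack, fixed block 50 x 100 x 35 mm, origin at the centre of its underside, z up; two holes of 12 mm, 25 mm deep, at y = -25 mm (holds the new tube, its stem end 10 mm above the bench) and y = +25 mm (empty)
- bin: grey open bin for used filters, fixed, outside 120 x 120 x 60 mm, walls and floor 3 mm; origin at the centre of its underside, z up
- tray1: open black chip tray, 51 x 51 mm and 10 mm thick, about 28 g, loose chips in pockets round its edge and a plain solid pad (24 mm square, flush with the rim) in the middle to press on; origin at the centre of its underside, z up, x and y along its sides; lies on the bench; 3 to 5 trays are there, absent ones have no pose
- tray2: open black chip tray, 51 x 51 mm and 10 mm thick, about 28 g, loose chips in pockets round its edge and a plain solid pad (24 mm square, flush with the rim) in the middle to press on; origin at the centre of its underside, z up, x and y along its sides; lies on the bench; 3 to 5 trays are there, absent ones have no pose
- tray3: open black chip tray, 51 x 51 mm and 10 mm thick, about 28 g, loose chips in pockets round its edge and a plain solid pad (24 mm square, flush with the rim) in the middle to press on; origin at the centre of its underside, z up, x and y along its sides; lies on the bench; 3 to 5 trays are there, absent ones have no pose
- tray4: open black chip tray, 51 x 51 mm and 10 mm thick, about 28 g, loose chips in pockets round its edge and a plain solid pad (24 mm square, flush with the rim) in the middle to press on; origin at the centre of its underside, z up, x and y along its sides; lies on the bench; 3 to 5 trays are there, absent ones have no pose
- tray5: open black chip tray, 51 x 51 mm and 10 mm thick, about 28 g, loose chips in pockets round its edge and a plain solid pad (24 mm square, flush with the rim) in the middle to press on; origin at the centre of its underside, z up, x and y along its sides; lies on the bench; 3 to 5 trays are there, absent ones have no pose
- cover: yellow tray cover with a white pad in the middle, a plain plate 51 x 51 mm and 8 mm thick, about 22 g; origin at the centre of its underside, z up, x and y along its sides; lies on the bench among the trays
- flux: bystander: small amber jar with a black lid, 42 mm across, 48 mm high, upright; origin under its centre
- reel: bystander: steel-coloured solder reel, 58 mm across, 36 mm high, standing on its flange; origin under its centre
- driver: bystander: screwdriver, 150 mm long, lying along its x axis; origin under its middle
- brush: bystander: small brush, 130 mm long, lying along its x axis; origin under its middle
- tweezers: bystander: steel tweezers, 120 mm long, lying along its x axis; origin under its middle
There are look-alikes about, which are no part of the job. What is shaped like the tray2 but orange or turquoise is not meant.

How it is judged (in metres and radians):
On the way, in this order (a step that is already met when the one before it is completed fails the run):
1. every chip tray present is under the catches of the magazine, level (z of each of tray1, tray2, tray3, tray4, tray5 in the frame of mouth below -0.008 m and horizontal distance between each of tray1, tray2, tray3, tray4, tray5 and mouth below 0.007 m and angle between each of tray1, tray2, tray3, tray4, tray5's own z axis and vertical below 0.1 rad), for 0.2 s.
2. after that, the yellow cover is under the catches too (z of cover in the frame of mouth below -0.006 m and horizontal distance between cover and mouth below 0.007 m and angle between cover's own z axis and vertical below 0.1 rad), for 0.2 s.
At the end, for the whole second after the job is handed in: Trays and cover level (0.1 rad) in the shaft, tops at most 2 mm above the catches' underside, cover uppermost; new filter's stem end at least 18 mm down the socket, upright within 0.12 rad; used filter in the bin; all at rest (all of step 1 and all of step 2 and z of each of tray1, tray2, tray3, tray4, tray5 in the frame of cover below -0.008 m and z of fresh in the frame of port below -0.018 m and horizontal distance between fresh and port below 0.004 m and angle between fresh's own z axis and vertical below 0.12 rad and x of used_mid in the frame of bin between -0.057 and 0.057 m and y of used_mid in the frame of bin between -0.057 and 0.057 m and z of used_mid in the frame of bin below 0.085 m and linear speed of each of tray1, tray2, tray3, tray4, tray5, cover, fresh, used below 0.02 m/s); the robot touches nothing.
It fails at once if a chip tray is tipped by more than about 40 degrees (angle between any of tray1, tray2, tray3, tray4, tray5's own z axis and vertical above 0.7 rad).
It fails at once if one of the other things on the bench (jar, reel, screwdriver, brush, tweezers) is shifted by more than 5 cm (distance of any of flux, reel, driver, brush, tweezers from where it was at the start of the episode above 0.05 m).
Of tray1, tray2, tray3, tray4, tray5 only 3 to 5 are there at a start; the rules pass over those that are not, and their reading is None.
At some moment in a run one of tray1, tray2, tray3, tray4, tray5, cover may be knocked a few centimetres aside while the robot is not near it.
It also fails if it takes over 210 s, if anything falls off the work surface, if the arm or the gripper's body presses on something with over 40 N, if the wrist force passes 120 N, or if a joint passes its speed limit or range.

## Working session

There is one attempt and no reset: what is moved stays moved. The work goes in short steps, each a Python script; the robot and the scene stay as the last script left them, time stands still between calls to the robot, and variables do not carry over. Pictures are saved under pics/ and viewed, and the job is handed in when it is done.

```bash
ls; mkdir -p pics; python3 - <<'E'
from rig import env,cams
import cv2,numpy as np
print(env.observe())
for n in ["scene","top"]:
    im=cams.capture(n); cv2.imwrite(f"pics/{n}0.png",im)
    c=cams.calibration(n); print(n,c)
E
```

```text
pics
{'t': 0.0, 'joint_positions': array([ 5.85436828e+01,  1.87331702e+01, -1.10916322e+01,  6.02747592e+01,
       -8.60097411e-04,  8.23087832e+01]), 'dq': array([ 0.08456235, -0.01664129,  0.038324  , -0.07377333, -0.0210956 ,
        0.04069042]), 'joint_efforts': array([-6.85246669e-04, -4.43401766e+01,  2.62439382e+01,  1.53612538e-02,
       -8.83143662e-05, -1.36015050e-06]), 'tcp_pos': array([221.34976728, 502.85732272, 230.49489227]), 'tcp_rot': array([-1.79901219e+02, -1.24723930e-02,  1.56234890e+02]), 'ft_force': array([-0.42147008,  0.07455158,  0.2952854 ]), 'wrist_torque': array([-0.01303899,  0.00516335, -0.02510984]), 'finger_gap': 0.9995222731498463}
scene {'vfov': 57.923238598460884, 'cx': 315.87486490161723, 'cy': 199.91617848081358, 'camera_from_world': array([[-7.41662449e-01,  6.70506647e-01,  1.89115785e-02,
         3.80232416e+02],
       [ 4.76818816e-01,  5.46830627e-01, -6.88200612e-01,
        -1.83451954e+02],
       [-4.71784515e-01, -5.01395155e-01, -7.25273928e-01,
         1.20442487e+03],
       [ 0.00000000e+00,  0.00000000e+00,  0.00000000e+00,
         1.00000000e+00]])}
top {'vfov': 49.296641583850864, 'cx': 321.85149989377663, 'cy': 196.89205952433704, 'camera_from_world': array([[ 1.56272635e-03, -9.99925645e-01,  1.20939347e-02,
         1.34874801e+01],
       [-9.93440895e-01, -2.93514143e-03, -1.14309110e-01,
         5.32976636e+02],
       [ 1.14336108e-01, -1.18359755e-02, -9.93371614e-01,
         1.14237455e+03],
       [ 0.00000000e+00,  0.00000000e+00,  0.00000000e+00,
         1.00000000e+00]])}
```

View pics/scene0.png

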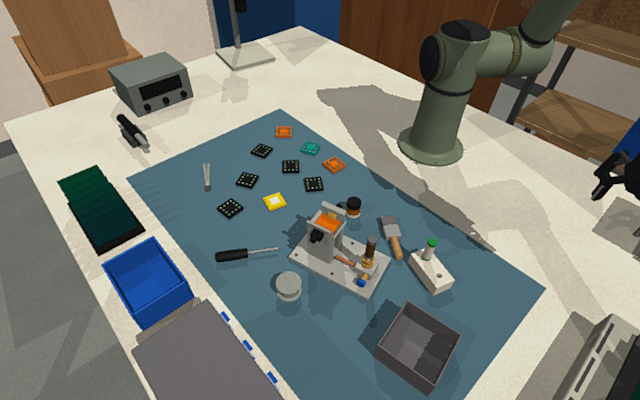

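View pics/top0.png

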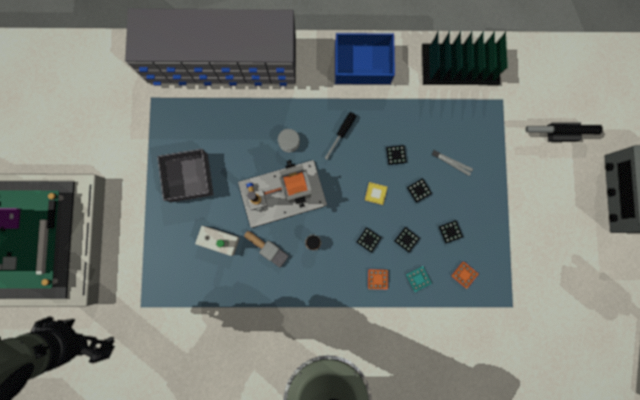

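The black trays in the top view are at (397,154), (419,190), (369,240), (407,239) and (451,232). The cover is at (376,193). The look-alikes to leave are orange at (378,279) and (465,274) and turquoise at (418,279). The used tube is the brown one at (369,248) in the scene view; the new one is at (432,248).

```bash
cat > h.py <<'E'
from rig import env,cams
import cv2,numpy as np
CAL={n:cams.calibration(n) for n in("scene","top")}
def f(n): return 200/np.tan(np.radians(CAL[n]["vfov"]/2))
def proj(n,P):
    P=np.atleast_2d(np.asarray(P,float)); T=CAL[n]["camera_from_world"]
    c=P@T[:3,:3].T+T[:3,3]; return np.c_[f(n)*c[:,0]/c[:,2]+CAL[n]["cx"],f(n)*c[:,1]/c[:,2]+CAL[n]["cy"]]
def onz(n,uv,z):
    uv=np.atleast_2d(np.asarray(uv,float)); T=CAL[n]["camera_from_world"];R=T[:3,:3]
    d=np.c_[(uv[:,0]-CAL[n]["cx"])/f(n),(uv[:,1]-CAL[n]["cy"])/f(n),np.ones(len(uv))]@R
    o=-R.T@T[:3,3]; return o+d*((z-o[2])/d[:,2])[:,None]
def toW(n,p):
    T=CAL[n]["camera_from_world"]; return T[:3,:3].T@(np.asarray(p)-T[:3,3])
def crop(n,c,w,name,k=6):
    im=cams.capture(n); x,y=c; s=im[max(0,y-w):y+w,max(0,x-w):x+w]
    cv2.imwrite(name,cv2.resize(s,None,fx=k,fy=k,interpolation=cv2.INTER_CUBIC))
E
python3 - <<'E'
from h import *
ims={n:cams.capture(n) for n in CAL}
for t in ["tray1","cover","magazine","mouth","port","fresh","used","rack","bin","flux","reel","driver","brush","tweezers"]:
    for n in CAL:
        r=cams.pinpoint(n,t)
        for d in r: print(t,n,round(d["confidence"],2),toW(n,d["position"]).round(1))
def sil(t,z):
  for n in CAL:
    for d in cams.silhouettes(n,t):
        m=d["pixels"].astype(np.uint8); ys,xs=np.nonzero(m)
        if len(xs)<10: continue
        w=onz(n,np.c_[xs,ys],z)[:,:2].astype(np.float32)
        r=cv2.minAreaRect(w); print("sil",t,n,round(d["confidence"],2),np.round(r[0],1),np.round(r[1],1),round(r[2],1),w.mean(0).round(1),"px",xs.mean().round(),ys.mean().round(), ims[n][m>0].mean(0).round())
sil("tray1",10); sil("cover",8)
for n,c,w,nm in [("top",(400,215),80,"a"),("top",(285,190),60,"b"),("scene",(350,240),60,"c")]:
    crop(n,c,w,f"pics/crop_{nm}.png",5)
E
```

```text
tray1 scene 0.81 [ 659.7 -194.9   -2.9]
tray1 scene 0.75 [ 445.2 -337.5   -0.7]
tray1 scene 0.75 [ 558.  -253.2   -5.1]
tray1 scene 0.67 [ 3.170e+02 -2.466e+02  2.000e-01]
tray1 scene 0.61 [ 320.  -137.     0.5]
tray1 scene 0.53 [ 420.3 -219.9   -1.1]
tray1 scene 0.43 [ 326.4 -369.3   -1.7]
tray1 top 0.84 [ 651.4 -188.7    4.5]
tray1 top 0.83 [ 555.9 -252.8   -5.3]
tray1 top 0.81 [ 326.3 -371.    -0.6]
tray1 top 0.79 [ 318.4 -135.9    1.2]
tray1 top 0.74 [ 422.  -218.4    3.6]
tray1 top 0.61 [ 317.5 -244.7    4.1]
tray1 top 0.57 [ 440.9 -336.4    4.4]
tray1 top 0.54 [525.7 188.4  65.1]
tray1 top 0.44 [555.1  82.2 109.5]
cover scene 0.64 [ 5.472e+02 -1.378e+02 -4.000e-01]
cover top 0.76 [ 553.1 -133.1    4.8]
magazine scene 0.65 [558.   82.6   1.1]
magazine scene 0.56 [407.9 272.8   4. ]
magazine scene 0.48 [ 421.3 -219.1   -4.4]
magazine scene 0.36 [ 4.216e+02 -1.137e+02 -2.000e-01]
magazine top 0.55 [ 5.529e+02  7.900e+01 -4.000e-01]
magazine top 0.18 [527.9 191.   43.4]
mouth scene 0.87 [556.8  81.8 108.4]
mouth top 0.72 [554.8  79.8 110.5]
mouth top 0.64 [ 440.4 -335.     1. ]
mou
[... 2495 characters left out ...]
6. 47. 41.]
sil tray1 top 0.74 [ 656.1 -189.8] [49.3 51. ] 7.4 [ 656.1 -189.6] px 395.0 154.0 [41. 43. 38.]
sil tray1 top 0.73 [ 420.2 -215.2] [52.1 53.4] 52.1 [ 420.4 -215.6] px 407.0 239.0 [43. 45. 39.]
sil tray1 top 0.65 [ 443.  -334.7] [49.5 51.3] 20.4 [ 443.2 -334.9] px 450.0 231.0 [41. 43. 38.]
sil tray1 top 0.52 [554.7 127. ] [152.4 217.2] 17.4 [546.8 122.7] px 282.0 193.0 [107. 115. 124.]
sil cover scene 0.58 [ 444.3 -335.8] [57.9 56.5] 22.6 [ 443.7 -335.4] px 262.0 150.0 [41. 45. 38.]
sil cover scene 0.49 [ 553.  -132.2] [52.  49.1] 74.5 [ 553.3 -132.2] px 273.0 201.0 [ 65. 200. 219.]
sil cover top 0.62 [ 547.8 -132. ] [52.  49.2] 76.0 [ 548.  -131.9] px 375.0 193.0 [ 99. 166. 175.]
```

View pics/crop_a.png

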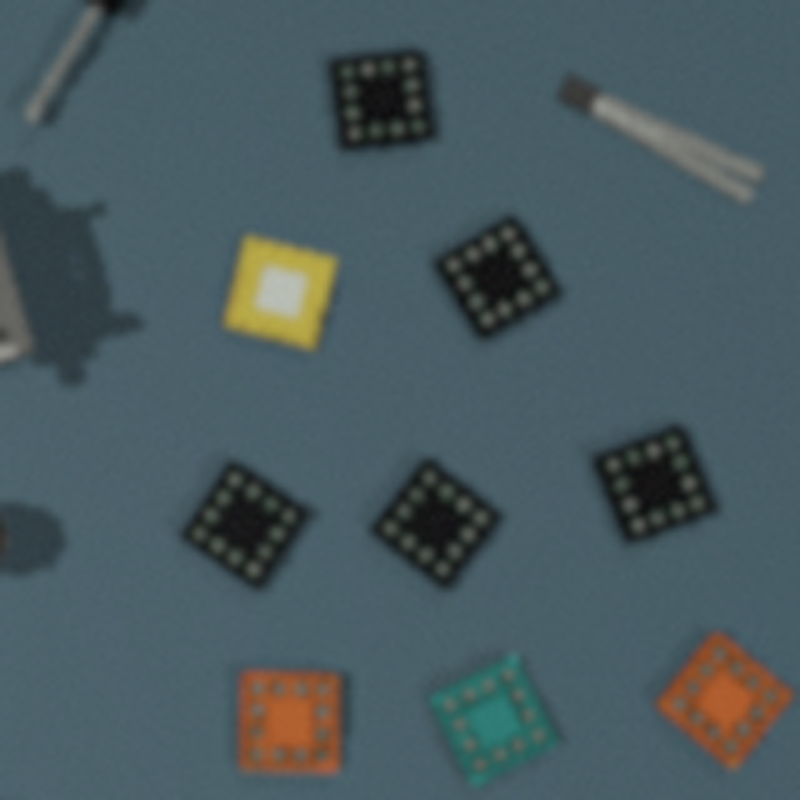

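View pics/crop_b.png

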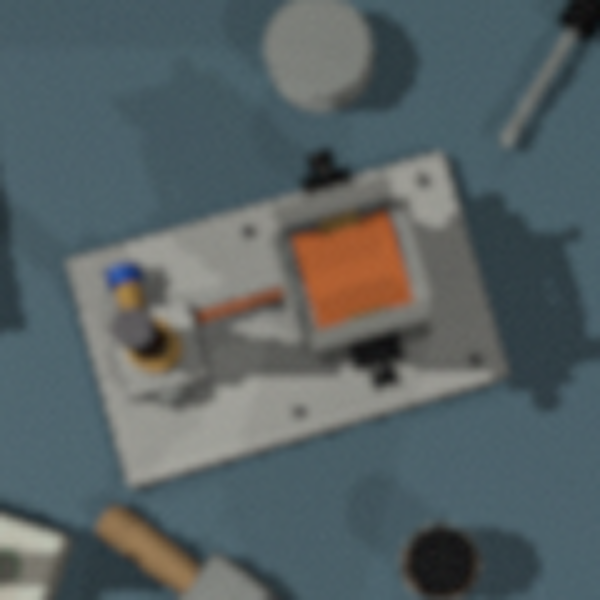

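View pics/crop_c.png

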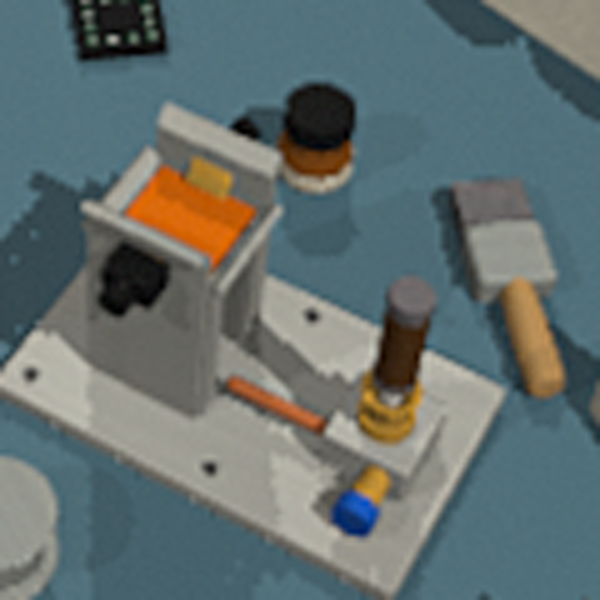

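```bash
python3 - <<'E'
from h import *
from scipy.optimize import least_squares
def R(a): a=np.radians(a); return np.array([[np.cos(a),-np.sin(a)],[np.sin(a),np.cos(a)]])
def mw(p,P):
    P=np.atleast_2d(P).astype(float); return np.c_[P[:,:2]@R(p[2]).T+p[:2],P[:,2]]
top=np.array([[68,258],[440,150],[508,372],[132,487]])/5+[225,130]-0.4
mt=np.array([[65,150,12],[65,-65,12],[-65,-65,12],[-65,150,12]])
r=least_squares(lambda p:(proj("top",mw(p,mt))-top).ravel(),[556,81,15]);print("top",r.x,r.fun.round(1))
sc=np.array([[0,385],[503,392],[390,600]])/5+[290,180]-0.4
ms=np.array([[65,-65,12],[-65,150,12],[65,150,12]])
r2=least_squares(lambda p:(proj("scene",mw(p,ms))-sc).ravel(),[556,81,15]);print("scene",r2.x,r2.fun.round(1))
p=(r.x+r2.x)/2
# overlay
pts=[(x,y,z) for z in (12,) for x,y in [(65,150),(65,-65),(-65,-65),(-65,150)]]
loops=[[(65,150,12),(65,-65,12),(-65,-65,12),(-65,150,12)],[(27.5,30,130),(27.5,-30,130),(32.5,-30,138),(32.5,30,138)],[(-27.5,30,130),(-27.5,-30,130),(-32.5,-30,138),(-32.5,30,138)],
 [(-27.5,27.5,113),(27.5,27.5,113),(27.5,-27.5,113),(-27.5,-27.5,113)],[(9*np.cos(a),112+9*np.sin(a),62) for a in np.linspace(0,6.28,24)],[(10.5*np.cos(a),112+10.5*np.sin(a),132) for a in np.linspace(0,6.28,24)]]
for n,c,w,q in [("top",(285,190),60,r.x),("scene",(350,240),60,r2.x)]:
    im=cams.capture(n); im=im[c[1]-w:c[1]+w,c[0]-w:c[0]+w]; im=cv2.resize(im,None,fx=5,fy=5,interpolation=cv2.INTER_CUBIC)
    for l in loops:
        uv=(proj(n,mw(q,l))-[c[0]-w,c[1]-w]+.5)*5-.5
        cv2.polylines(im,[uv.round().astype(int)],True,(0,255,0),1)
    cv2.imwrite(f"pics/ov_{n}.png",im)
E
```

```text
top [558.46618754  82.45315443  16.92119239] [-0.5  0.2  0.4 -0.3  0.4  0.1 -0.3 -0.1]
scene [560.37732675  84.51419098  16.27958075] [-1.8 -0.4  1.4  0.   0.4 -0. ]
```

```bash
python3 -c "
import cv2,numpy as np
a=cv2.imread('pics/ov_top.png');b=cv2.imread('pics/ov_scene.png')
cv2.imwrite('pics/ov.png',cv2.resize(np.hstack([a,b]),(800,400),interpolation=cv2.INTER_AREA))"
```

```text
(no output)
```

View pics/ov_top.png

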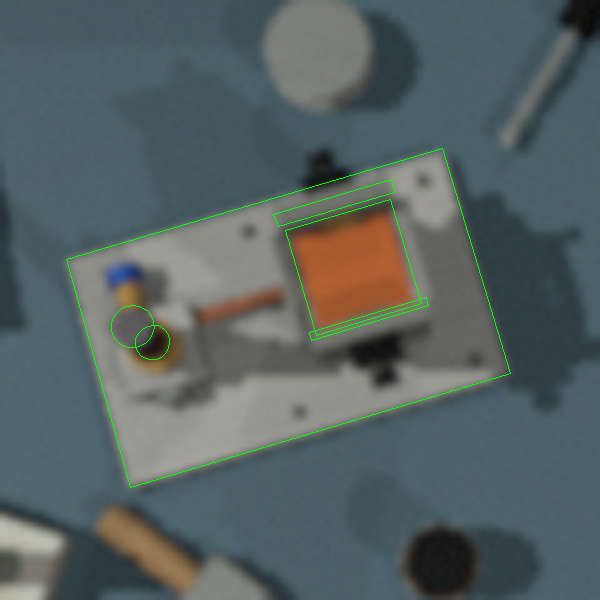

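View pics/ov_scene.png

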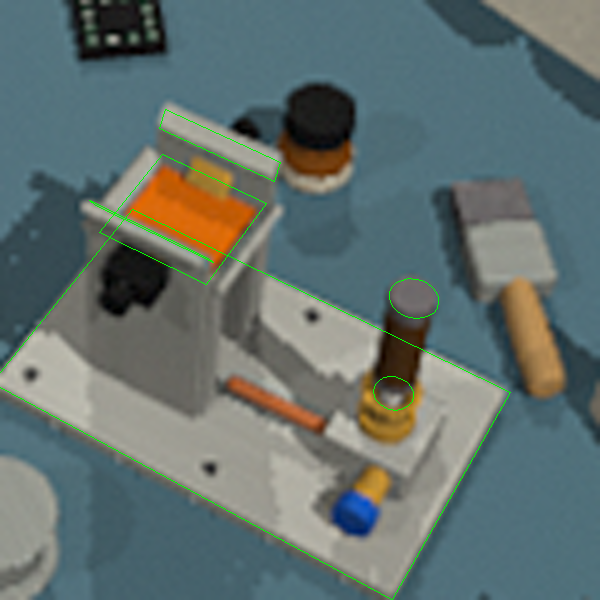

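The overlay agrees with the plate and the tube to about 1–2 mm. I'll start with a bench touch to find where the fingertips sit at tray width. Then I'll grip the used tube and use the side force to pin down the port.

```bash
cat >> h.py <<'E'
def D(yaw): return [180,0,yaw]
def st(tag=""):
    o=env.observe(); print(tag,"t",round(o["t"],1),"p",o["tcp_pos"].round(1),"r",o["tcp_rot"].round(1),"F",o["ft_force"].round(1),"gap",round(o["finger_gap"],3)); return o
E
python3 - <<'E'
from h import *
env.set_gripper(0.60,20)
env.move_pose([300,390,60],D(106.8)); st()
print(env.move_l([300,390,-3],speed=40,until_force=4)); o=st("touch")
env.move_l([300,390,60])
for y in (106.8,16.8,-73.2,-163.2):
    print(y,env.solve_ik([526,190,200],D(y)),env.solve_ik([558,82,130],D(y)))
E
```

```text
t 3.4 p [300.7 391.1  60.8] r [ 1.799e+02 -1.000e-01  1.069e+02] F [0.5 0.  0.5] gap 0.602
False
touch t 5.1 p [300.1 390.2  -2.8] r [180.   -0.  106.8] F [-0.1  0.2 -0.2] gap 0.599
106.8 [ 12.2984163   20.94453029 -12.50583809  56.54963162   0.
  85.4984163 ] [  0.8615976   25.09099963 -17.26864542  47.64035495   0.
  74.0615976 ]
16.8 [ 12.2984163   20.94453029 -12.50583809  56.54963162   0.
 175.4984163 ] [  0.8615976   25.09099963 -17.26864542  47.64035495   0.
 164.0615976 ]
-73.2 [ 12.2984163   20.94453029 -12.50583809  56.54963162   0.
 -94.5015837 ] [   0.8615976    25.09099963  -17.26864542   47.64035495    0.
 -105.9384024 ]
-163.2 [ 12.2984163   20.94453029 -12.50583809  56.54963162   0.
  -4.5015837 ] [  0.8615976   25.09099963 -17.26864542  47.64035495   0.
 -15.9384024 ]
```

```bash
python3 - <<'E'
from h import *
env.move_l([300,390,5],speed=150)
print(env.move_l([300,390,-14],speed=20,until_force=3)); st("touch")
env.move_l([300,390,60],speed=200)
# used: jaw along mag x
env.set_gripper(0.55,20)
env.move_pose([526,190,190],D(106.8)); st()
for n in CAL: cv2.imwrite(f"pics/u_{n}.png",cams.capture(n))
a=cv2.imread("pics/u_top.png")[120:260,200:360]; b=cv2.imread("pics/u_scene.png")[160:300,290:450]
cv2.imwrite("pics/u.png",cv2.resize(np.hstack([a,b]),None,fx=2.5,fy=2.5,interpolation=cv2.INTER_CUBIC))
E
```

```text
True
touch t 6.7 p [300.3 390.3  -3.2] r [180.   -0.  106.8] F [0.1 0.3 5.9] gap 0.604
 t 8.7 p [524.8 190.7 189.2] r [-179.9   -0.   106.9] F [ 0.1  0.6 -0.7] gap 0.551
```

View pics/u.png

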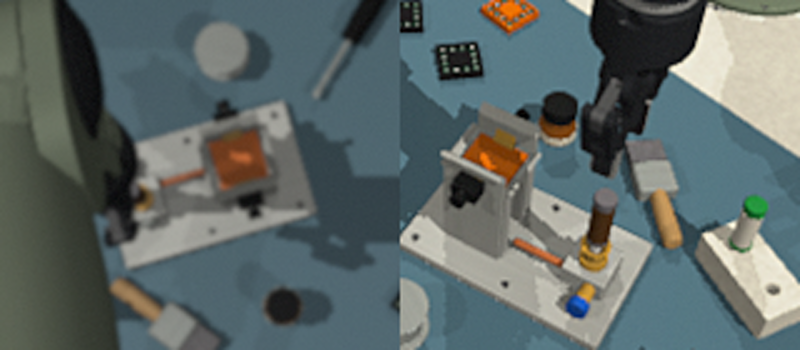

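The picture shows the open gripper above the brown-bodied tube, about (600,110) in the composite, with the tube at (602,215). Next I descend and grip gently, reading the lateral force.

```bash
python3 - <<'E'
from h import *
o0=st()
print(env.move_l([526,190,88],speed=120,until_force=5)); o1=st("down")
env.set_gripper(0.0,20); env.wait(0.3); o=st("grip")
a=np.radians(16.8); jx=np.array([np.cos(a),np.sin(a),0]); jy=np.array([-np.sin(a),np.cos(a),0])
dF=o["ft_force"]-o1["ft_force"]; print("dF along mag x",dF@jx,"y",dF@jy, "tcp off x",(o["tcp_pos"]-[526,190,88])@jx,"torque",o["wrist_torque"])
E
```

```text
t 8.8 p [524.7 191.  189.2] r [-179.9   -0.   106.9] F [-0.6  0.5  0. ] gap 0.549
False
down t 9.8 p [526.6 190.2  88.7] r [179.9   0.  106.8] F [ 0.2 -0.1 -0.4] gap 0.551
grip t 10.4 p [526.6 190.1  88.7] r [179.9   0.  106.8] F [-1.3  0.2  5.5] gap 0.241
dF along mag x -1.3174088003935382 y 0.684341762127653 tcp off x 0.5746852763202709 torque [-0.00483555  0.10267618  0.07051572]
```

```bash
python3 - <<'E'
from h import *
a=np.radians(16.8); jx=np.array([np.cos(a),np.sin(a),0]); jy=np.array([-np.sin(a),np.cos(a),0])
for d in (-1,0,1):
    env.move_l(np.array([526,190,88])+d*jx,speed=20); env.wait(0.2); o=st(d); print(o["ft_force"]@jx,o["ft_force"]@jy)
env.move_l([526,190,88],speed=20)
# regrip at 90 deg
env.set_gripper(0.4); env.move_l([526,190,150],speed=150)
env.move_pose([526,190,150],D(16.8-180)); env.move_l([526,190,88],speed=120); o1=st("b")
env.set_gripper(0.0,20); 
for d in (-1,0,1):
    env.move_l(np.array([526,190,88])+d*jy,speed=20); env.wait(0.2); o=st(d); print((o["ft_force"]-0*o1["ft_force"])@jx,o["ft_force"]@jy)
env.move_l([526,190,88],speed=20)
E
```

```text
-1 t 10.8 p [526.3 190.   88.7] r [179.9   0.  106.8] F [2.4 0.8 6.6] gap 0.242
2.5532842762608463 0.07413132855733054
0 t 11.3 p [526.5 190.1  88.6] r [179.9   0.  106.8] F [-0.2  0.4  7.1] gap 0.239
-0.09624369139862922 0.4850811843902448
1 t 11.8 p [526.7 190.2  88.6] r [-180.     0.   106.8] F [-0.8  0.7  8.7] gap 0.235
-0.6180128591007382 0.8808889867481638
b t 14.9 p [526.3 190.1  88.3] r [-180.     0.  -163.2] F [-0.2 -0.2  0.1] gap 0.399
-1 t 15.6 p [526.9 190.1  89. ] r [ 1.799e+02  1.000e-01 -1.632e+02] F [-1.6  3.1  6.8] gap 0.239
-0.6114593653713376 3.448917568076357
0 t 16.1 p [526.8 190.4  89. ] r [ 1.800e+02  1.000e-01 -1.632e+02] F [-0.5  1.3  6. ] gap 0.241
-0.09724447479853282 1.4115842793082716
1 t 16.5 p [526.7 190.6  89. ] r [-1.799e+02  1.000e-01 -1.632e+02] F [-0.4 -0.4  5.9] gap 0.241
-0.5490403988237839 -0.28602663788725996
```

The side force passes through zero at about (526.2, 190.6), which is within 1 mm of the picture estimate. Next is pulling the used tube and dropping it in the bin.

```bash
python3 - <<'E'
from h import *
env.set_gripper(0.0,60)
env.move_l([525.8,190.8,88],speed=20)
env.move_l([525.8,190.8,160],speed=60); st("up")
env.move_l([590,379,150],speed=200); st("over bin")
for n in CAL: cv2.imwrite(f"pics/v_{n}.png",cams.capture(n))
a=cv2.imread("pics/v_top.png")[120:260,140:300]; b=cv2.imread("pics/v_scene.png")[230:390,340:500]
cv2.imwrite("pics/v.png",np.hstack([cv2.resize(a,(400,350)),cv2.resize(b,(400,350))]))
env.move_l([590,379,70],speed=150); st()
env.set_gripper(0.5); env.wait(0.3)
env.move_l([590,379,180],speed=250)
env.set_gripper(0.5)
env.move_pose([409.5,270,170],D(16.8-180)); st("over fresh")
for n in CAL: cv2.imwrite(f"pics/w_{n}.png",cams.capture(n))
b=cv2.imread("pics/w_scene.png")[200:400,300:500]
cv2.imwrite("pics/w.png",cv2.resize(b,(800,600)[::-1]))
for n in CAL:
  for d in cams.pinpoint(n,"fresh")[:2]+cams.pinpoint(n,"used")[:2]: print(n,d["confidence"],toW(n,d["position"]).round(1))
E
```

```text
up t 18.6 p [525.5 190.7 159.5] r [ 1.800e+02 -1.000e-01 -1.632e+02] F [-0.  -0.2 -0.4] gap 0.235
over bin t 19.7 p [589.7 378.5 149.8] r [-180.    -0.  -163.2] F [ 0.4 -0.2 -0.9] gap 0.229
 t 20.5 p [590.5 379.1  70.8] r [ 1.800e+02  1.000e-01 -1.632e+02] F [-0.1  1.   0.3] gap 0.234
over fresh t 22.8 p [411.1 270.7 170.5] r [ 1.800e+02  1.000e-01 -1.632e+02] F [ 0.7  0.5 -0.4] gap 0.498
scene 0.66 [407.8 272.1   6.4]
scene 0.78 [591.3 377.9   2.6]
scene 0.69 [524.8 194.1  61.2]
top 0.48 [407.8 266.5  15.3]
top 0.46 [596.8 377.3   5.8]
```

View pics/v.png

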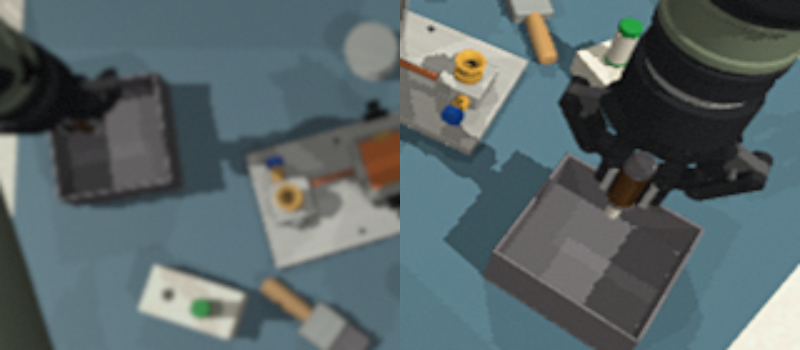

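View pics/w.png

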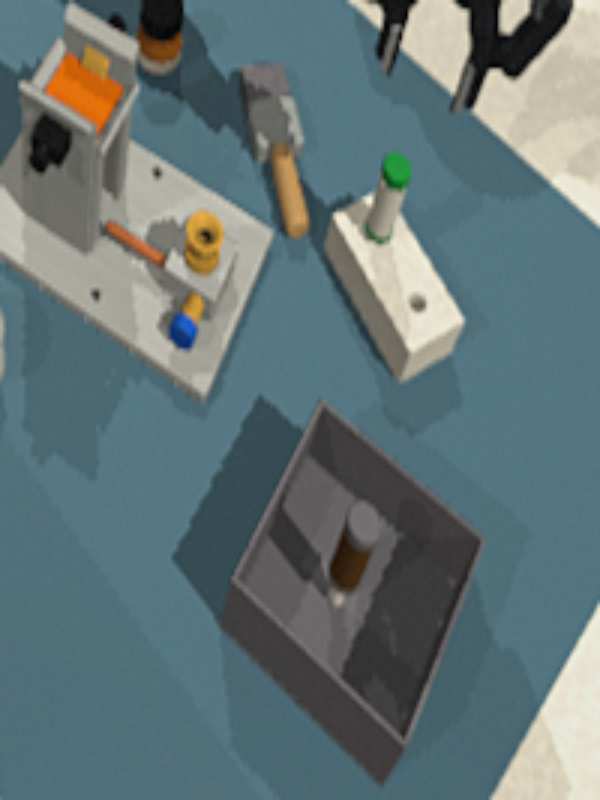

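The used tube stands inside the bin at (350,545), and the port is empty with its bore visible. Now the green cap needs locating.

```bash
python3 - <<'E'
from h import *
for n in CAL:
    im=cv2.imread(f"pics/v_{n}.png"); h=cv2.cvtColor(im,cv2.COLOR_BGR2HSV)
    m=cv2.inRange(h,(45,120,60),(75,255,255)); c=proj(n,[[409,270,97]])[0]
    k,l,s,ce=cv2.connectedComponentsWithStats(m)
    for i in range(1,k):
        if s[i,4]>4 and np.hypot(*(ce[i]-c))<20: print(n,s[i],ce[i],onz(n,[ce[i]],97))
E
```

```text
scene [428 238   9   9  67] [431.91044776 242.19402985] [[411.67391927 270.63548177  97.        ]]
top [218 241   6   5  27] [220.40740741 242.92592593] [[408.70614451 268.90595797  97.        ]]
```

```bash
python3 - <<'E'
from h import *
Y=16.8-180
env.move_l([410,270,60],speed=120,until_force=6); st("at")
env.set_gripper(0.0,60); env.wait(0.2); st("grip")
env.move_l([410,270,130],speed=80); st("up")
env.move_l([525.8,190.8,155],speed=200); env.wait(0.2); o=st("over port")
for n in CAL: cv2.imwrite(f"pics/x_{n}.png",cams.capture(n))
b=cv2.imread("pics/x_scene.png")[160:300,310:450]
cv2.imwrite("pics/x.png",cv2.resize(b,(600,600),interpolation=cv2.INTER_CUBIC))
E
```

```text
at t 24.2 p [410.5 270.2  60.6] r [ 1.800e+02  1.000e-01 -1.632e+02] F [ 0.1  1.  -1.1] gap 0.504
grip t 24.7 p [410.7 270.2  60.8] r [-1.800e+02  1.000e-01 -1.632e+02] F [-0.2 -0.3  7. ] gap 0.227
up t 25.7 p [409.6 269.8 129.5] r [-1.800e+02 -1.000e-01 -1.632e+02] F [-0.1  0.2 -0.8] gap 0.229
over port t 26.8 p [524.7 191.5 154.8] r [ 180.    -0.  -163.1] F [ 0.1 -0.5 -0.1] gap 0.231
```

View pics/x.png

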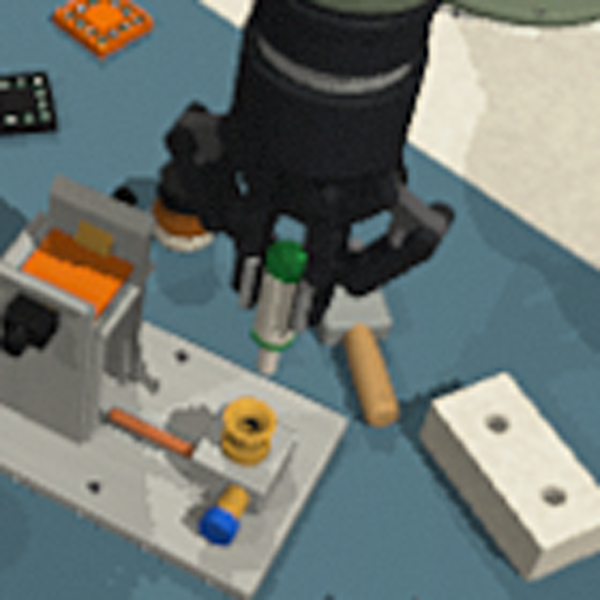

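The new tube hangs upright in the jaws above the brass socket at (250,425). Next I push it in, watching depth and force.

```bash
python3 - <<'E'
from h import *
for z in (114,108,104,100,97):
    env.move_l([525.8,190.8,z],speed=40); o=st(z)
r=env.move_l([525.8,190.8,86],speed=15,until_force=22); o=st(r)
for n in CAL: cv2.imwrite(f"pics/y_{n}.png",cams.capture(n))
b=cv2.imread("pics/y_scene.png")[160:300,310:450]
cv2.imwrite("pics/y.png",cv2.resize(b,(600,600),interpolation=cv2.INTER_CUBIC))
E
```

```text
114 t 28.1 p [526.1 190.8 114.3] r [-180.     0.  -163.2] F [-0.1  1.1 -0.2] gap 0.228
108 t 28.4 p [525.5 190.7 107.6] r [ 180.    -0.  -163.2] F [-0.1  0.3 -0.1] gap 0.231
104 t 28.6 p [526.1 190.8 103.9] r [-180.     0.  -163.2] F [ 1.4  0.6 -0.6] gap 0.227
100 t 28.9 p [526.1 190.7  99.7] r [-180.     0.  -163.2] F [ 2.5 -0.1 -3.6] gap 0.229
97 t 29.1 p [526.1 190.7  96.8] r [-180.     0.  -163.2] F [ 3.3  0.8 -3.8] gap 0.226
True t 29.6 p [526.8 191.2  92.6] r [ 180.     0.2 -163.2] F [-1.3  0.3  6.6] gap 0.228
```

View pics/y.png

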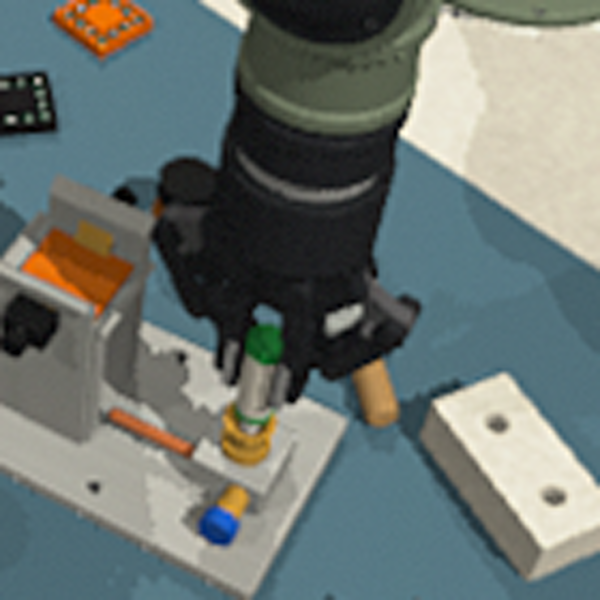

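```bash
python3 - <<'E'
from h import *
env.set_gripper(0.5); env.move_l([525.8,190.8,165],speed=150)
env.set_gripper(0.0,20); st()
r=env.move_l([525.8,190.8,122],speed=25,until_force=20); st(r)
env.move_l([525.8,190.8,190],speed=150)
ims={n:cams.capture(n) for n in CAL}
for n in CAL: cv2.imwrite(f"pics/z_{n}.png",ims[n])
b=ims["scene"][160:300,310:450]
cv2.imwrite("pics/z.png",cv2.resize(b,(600,600),interpolation=cv2.INTER_CUBIC))
E
```

```text
t 31.2 p [525.7 190.8 164.7] r [-180.     0.2 -163.2] F [-0.1  0.1 -0.8] gap 0.001
True t 32.5 p [527.5 191.2 131.9] r [-180.     0.4 -163.2] F [-0.9  0.4  7. ] gap -0.002
```

View pics/z.png

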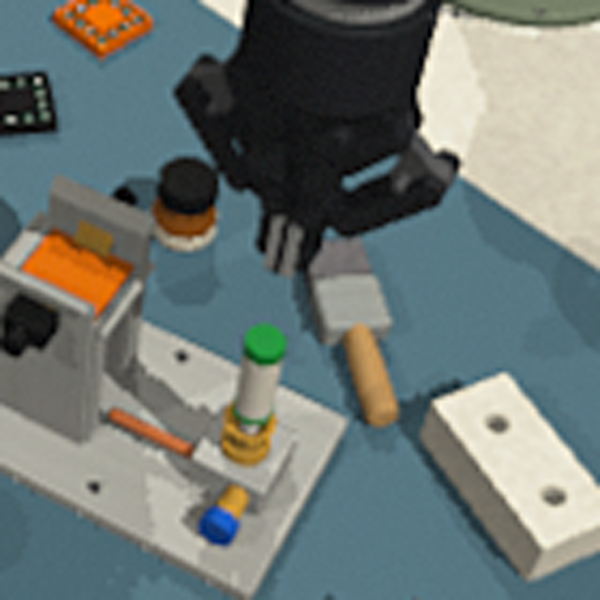

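The cap top is touched at z=131.9 against an expected 132, so the new tube is home. Next is a tray locator that fits a box outline in both cameras.

```bash
cat >> h.py <<'E'
from scipy.optimize import minimize
def Rm(a): a=np.radians(a); return np.array([[np.cos(a),-np.sin(a)],[np.sin(a),np.cos(a)]])
def hullmask(n,p,hgt,c,w,k=8):
    s=25.5; q=np.array([[s,s],[s,-s],[-s,-s],[-s,s]])@Rm(p[2]).T+p[:2]
    P=np.r_[np.c_[q,np.zeros(4)],np.c_[q,np.full(4,hgt)]]
    uv=(proj(n,P)-[c[0]-w,c[1]-w]+.5)*k-.5
    h=cv2.convexHull(uv.astype(np.float32)); m=np.zeros((2*w*k,2*w*k),np.float32)
    cv2.fillPoly(m,[np.round(h*16).astype(np.int32)],1.0,shift=4)
    return cv2.resize(m,(2*w,2*w),interpolation=cv2.INTER_AREA)
def fit(n,im,p0,yaw0s,kind):
    hgt=10 if kind=="tray" else 8
    c=np.round(proj(n,[[p0[0],p0[1],hgt/2]])[0]).astype(int); w=26
    s=im[c[1]-w:c[1]+w,c[0]-w:c[0]+w].astype(np.float32)
    if s.shape[:2]!=(2*w,2*w): return None
    if kind=="tray":
        g=cv2.morphologyEx(s.max(2),cv2.MORPH_CLOSE,np.ones((1,1))); bg=np.median(g); d=np.clip((bg-15-g)/(bg-15-60),0,1)
        d=cv2.morphologyEx(d,cv2.MORPH_CLOSE,np.ones((9,9)))
    else:
        d=np.clip((s[...,2]-100)/70,0,1)
    best=None
    for y0 in yaw0s:
        r=minimize(lambda p:((hullmask(n,p,hgt,c,w)-d)**2).sum(),[p0[0],p0[1],y0],method="Nelder-Mead",options=dict(initial_simplex=np.array([[p0[0],p0[1],y0],[p0[0]+5,p0[1],y0],[p0[0],p0[1]+5,y0],[p0[0],p0[1],y0+9]]),xatol=.1,fatol=.02,maxiter=120))
        if best is None or r.fun<best.fun: best=r
    return best.x[0],best.x[1],(best.x[2])%90,best.fun
def isblack(im,m):
    v=im[m]; return v.mean()<70 and np.ptp(v.mean(0))<25
MAG=np.array([558.6,83.4]); MY=16.8
def find(kind,ims=None):
    """list of dict xy,yaw from both cameras"""
    out={}
    ims={n:cams.capture(n) for n in CAL}
    for n in CAL:
        L=[]
        for d in cams.silhouettes(n,"tray1" if kind=="tray" else "cover"):
            m=d["pixels"]; ys,xs=np.nonzero(m)
            if not 60<len(xs)<1600: continue
            v=ims[n][m].mean(0)
            if kind=="tray" and not(v.max()<75 and np.ptp(v)<25): continue
            if kind=="cover" and not(v[2]>130 and v[1]>120): continue
            w=onz(n,[[xs.mean(),ys.mean()]],5)[0][:2]
            if np.hypot(*(w-MAG))<75 : continue
            if any(np.hypot(*(w-l[:2]))<25 for l in L): continue
            r=fit(n,ims[n],w,(0,30,60),kind)
            if r: L.append(r)
        out[n]=L
    res=[];used=set()
    for a in out["top"]:
        b=[x for x in out["scene"] if np.hypot(x[0]-a[0],x[1]-a[1])<15]
        res.append((a,b[0] if b else None))
    for b in out["scene"]:
        if not any(np.hypot(b[0]-a[0],b[1]-a[1])<15 for a in out["top"]): res.append((None,b))
    L=[]
    for a,b in res:
        if a and b:
            dy=(b[2]-a[2]+45)%90-45; L.append((round((a[0]+b[0])/2,1),round((a[1]+b[1])/2,1),round((a[2]+dy/2)%90,1),2))
        else:
            x=a or b; s=1 if a else -1; L.append((round(x[0]+s*1,1),round(x[1]+s*1,1),round(x[2],1),1))
        print(kind,"top",None if a is None else np.round(a,1),"scene",None if b is None else np.round(b,1))
    return L
E
python3 - <<'E'
from h import *
print(find("tray")); print(find("cover"))
E
```

```text
tray top [ 421.1 -217.9   51.9   25. ] scene [ 422.8 -218.    50.4  262.1]
tray top [ 655.2 -191.9    7.    14.4] scene [ 657.5 -190.6    6.9  151.1]
tray top [ 478.9 -372.    33.2 2035.6] scene None
tray top [ 419.3 -113.3   56.4  147. ] scene None
tray top [ 5.9060e+02 -2.1710e+02  2.0000e-01  2.1697e+03] scene None
tray top None scene [ 556.4 -252.6   30.8  170.1]
tray top None scene [ 445.3 -334.    21.9  143.7]
[(np.float64(421.9), np.float64(-217.9), np.float64(51.2), 2), (np.float64(656.3), np.float64(-191.2), np.float64(7.0), 2), (np.float64(479.9), np.float64(-371.0), np.float64(33.2), 1), (np.float64(420.3), np.float64(-112.3), np.float64(56.4), 1), (np.float64(591.6), np.float64(-216.1), np.float64(0.2), 1), (np.float64(555.4), np.float64(-253.6), np.float64(30.8), 1), (np.float64(444.3), np.float64(-335.0), np.float64(21.9), 1)]
cover top [ 549.  -133.2   75.7   72.8] scene [ 549.9 -133.2   74.1   19. ]
[(np.float64(549.4), np.float64(-133.2), np.float64(74.9), 2)]
```

```bash
python3 - <<'E'
s=open('h.py').read()
a=s.index("        g=cv2.morph"); b=s.index("    else:\n        d=np.clip((s[...,2]")
s=s[:a]+"""        g=s.max(2); bg=np.median(g); lo=np.percentile(g,5); d=np.clip((bg-g)/(bg-lo)*1.6-.4,0,1)
        d=cv2.morphologyEx(d,cv2.MORPH_CLOSE,cv2.getStructuringElement(cv2.MORPH_ELLIPSE,(7,7)))
        d*=np.hypot(*np.mgrid[-w:w,-w:w])<23
"""+s[b:]
open('h.py','w').write(s)
E
python3 - <<'E'
from h import *
print([tuple(map(float,x)) for x in find("tray")])
E
```

```text
tray top [ 554.2 -253.1   30.9    8.2] scene [ 557.2 -252.3   30.5    5.9]
tray top [ 655.1 -192.     7.5    5.5] scene [ 657.1 -190.6    6.4    4.7]
tray top [ 419.5 -113.5   56.2    8.5] scene [ 422.8 -112.5   55.1   42.7]
tray top [ 421.1 -217.7   52.1   15.8] scene [ 421.8 -217.7   51.1   40.1]
tray top [ 442.1 -335.7   20.1    2.8] scene [ 444.7 -334.9   20.7    1.8]
[(555.7, -252.7, 30.7, 2.0), (656.1, -191.3, 6.9, 2.0), (421.1, -113.0, 55.6, 2.0), (421.4, -217.7, 51.6, 2.0), (443.4, -335.3, 20.4, 2.0)]
```

All five trays are found, with the two cameras agreeing to about 3 mm. First tray: squeeze it both ways on the bench to centre it, lift it, and hold it over the shaft.

```bash
cat >> h.py <<'E'
Y=MY-180
GZ=-1.5
def pick(x,y,yaw,gz=GZ):
    c=[yaw+90*k for k in range(-5,5)]; yw=min(c,key=lambda a:abs(a-Y))
    y2=yw+90 if yw<Y else yw-90
    env.set_gripper(0.78,20)
    env.move_pose([x,y,60],D(y2))
    env.move_l([x,y,gz],speed=150,until_force=8); 
    env.set_gripper(0.0,20); g1=env.observe()["finger_gap"]
    env.set_gripper(0.78); env.move_l([x,y,22],speed=150)
    env.move_pose([x,y,22],D(yw))
    env.move_l([x,y,gz],speed=100,until_force=8); env.set_gripper(0.0,20); g2=env.observe()["finger_gap"]
    print("gaps",g1,g2); env.move_l([x,y,70],speed=100); st("lifted")
    return 0.5<g1<.68 and .5<g2<.68
def over():
    env.move_l([(env.observe()["tcp_pos"][0]+MAG[0])/2,(env.observe()["tcp_pos"][1]+MAG[1])/2,170],D(Y),speed=220) 
    env.move_l([MAG[0],MAG[1],160],D(Y),speed=200); st("over")
def snap(name,reg=((230,340,130,240),(290,400,180,290))):
    out=[]
    for n,r in zip(("top","scene"),reg):
        im=cams.capture(n)[r[2]:r[3],r[0]:r[1]]; out.append(cv2.resize(im,(400,400),interpolation=cv2.INTER_CUBIC))
    cv2.imwrite(name,np.hstack(out))
E
python3 - <<'E'
from h import *
print(pick(421.1,-113.0,55.6)); over()
env.move_l([MAG[0],MAG[1],142],speed=80)
snap("pics/t1.png")
E
```

```text
gaps 0.5919086058507275 0.5902121629269611
lifted t 40.0 p [ 420.7 -112.8   69.7] r [ 180.    -0.  -124.4] F [ 0.2  0.3 -1.1] gap 0.59
True
over t 41.7 p [557.6  82.7 159.4] r [-1.800e+02 -1.000e-01 -1.632e+02] F [ 0.1 -0.6 -0.3] gap 0.585
```

View pics/t1.png

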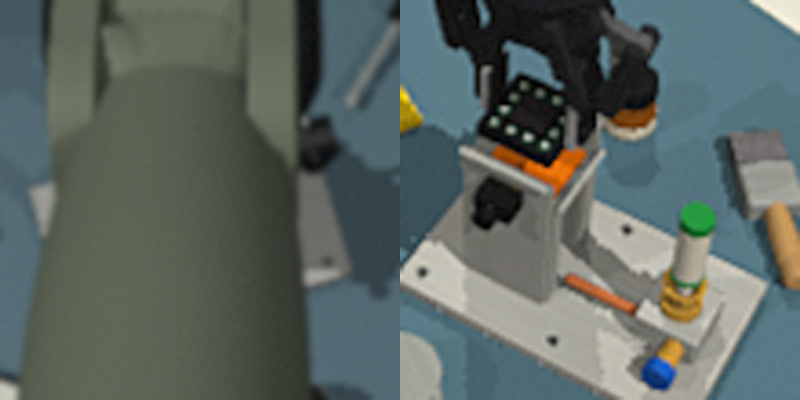

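The scene view shows the tray held level over the shaft at (525,120), all chips in place. Lowering slowly onto the slopes.

```bash
python3 - <<'E'
from h import *
for z in (134,128,122):
    env.move_l([MAG[0],MAG[1],z],speed=50); st(z)
r=env.move_l([MAG[0],MAG[1],112.5],speed=20,until_force=3); st(r)
snap("pics/t2.png")
E
```

```text
134 t 42.5 p [558.2  83.4 133.6] r [ 1.800e+02 -1.000e-01 -1.632e+02] F [ 0.8 -0.7 -0.5] gap 0.59
128 t 42.7 p [558.3  83.4 127.6] r [ 180.    -0.  -163.2] F [-0.5 -1.2  0.6] gap 0.591
122 t 43.0 p [558.2  83.4 121.5] r [ 180.    -0.  -163.2] F [-0.4 -0.3 -0.8] gap 0.589
True t 43.4 p [558.3  83.3 113.6] r [-180.    -0.  -163.2] F [ 0.2 -0.   1.6] gap 0.589
```

View pics/t2.png

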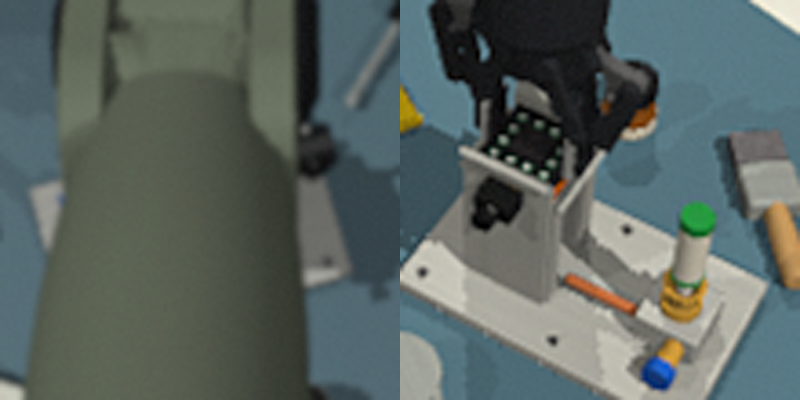

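It made contact at about the expected rest height. Release and press.

```bash
cat >> h.py <<'E'
def press(depth=103.0,name=None):
    env.move_l([MAG[0],MAG[1],165],speed=200)
    env.set_gripper(0.0,20)
    r=env.move_l([MAG[0],MAG[1],112],speed=60,until_force=2.5); o=st("contact %s"%r)
    for z in (114,109,depth):
        if z<o["tcp_pos"][2]: env.move_l([MAG[0],MAG[1],z],speed=40); o=st("press%s"%z)
    env.wait(0.2); o=st("held")
    env.move_l([MAG[0],MAG[1],170],speed=200)
def lower():
    env.move_l([MAG[0],MAG[1],124],D(Y),speed=90); o=st("in")
    r=env.move_l([MAG[0],MAG[1],112.5],speed=25,until_force=3); st("rest %s"%r)
    env.set_gripper(0.72); env.wait(0.1)
E
python3 - <<'E'
from h import *
env.set_gripper(0.72); env.wait(.1)
env.move_l([MAG[0],MAG[1],165],speed=150); snap("pics/t3.png")
press(); snap("pics/t4.png")
a=cv2.imread("pics/t3.png")[:,400:];b=cv2.imread("pics/t4.png")[:,400:];cv2.imwrite("pics/t34.png",np.hstack([a,b]))
E
```

```text
contact True t 46.0 p [557.1  83.3 121.7] r [ 179.9   -0.3 -163.2] F [-0.1  0.7 -0.6] gap 0.0
press114 t 46.4 p [558.7  83.4 113.8] r [ 180.    -0.2 -163.2] F [0.5 0.7 1.8] gap 0.005
press109 t 46.7 p [558.8  83.4 109. ] r [ 1.800e+02 -1.000e-01 -1.632e+02] F [1.2 0.2 1. ] gap 0.003
press103.0 t 47.0 p [558.8  83.4 103.2] r [ 1.800e+02 -1.000e-01 -1.632e+02] F [0.4 0.6 4. ] gap -0.0
held t 47.2 p [558.8  83.4 103.3] r [ 1.800e+02 -1.000e-01 -1.632e+02] F [0.9 0.7 3. ] gap -0.002
```

View pics/t34.png

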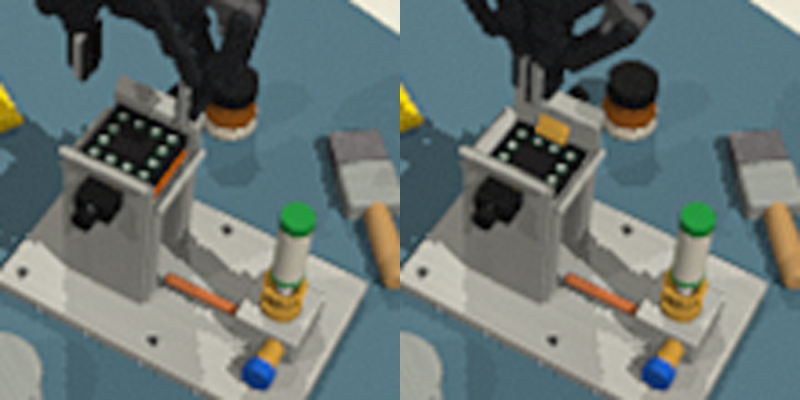

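In the right panel the tray sits lower, with the brass catch at (550,128) back over it. On to the next tray, after looking again.

```bash
cat >> h.py <<'E'
def cycle(kind,tag,depth=103.0):
    L=[tuple(map(float,x)) for x in find(kind)]
    L=[l for l in L if l[3]==2] or L
    if not L: print("none"); return
    x,y,yaw,_=min(L,key=lambda l:np.hypot(l[0]-MAG[0],l[1]-MAG[1])); print("take",x,y,yaw)
    if not pick(x,y,yaw): print("BAD GRIP"); return
    over(); lower(); env.move_l([MAG[0],MAG[1],165],speed=200); snap(f"pics/{tag}a.png"); press(depth); snap(f"pics/{tag}b.png")
    a=cv2.imread(f"pics/{tag}a.png")[:,400:];b=cv2.imread(f"pics/{tag}b.png")[:,400:];cv2.imwrite(f"pics/{tag}.png",np.hstack([a,b]))
E
python3 -c "
from h import *
cycle('tray','c2')"
```

```text
tray top [ 555.8 -252.5   30.5    3.6] scene [ 558.3 -252.    30.3    2.3]
tray top [ 655.2 -192.2    7.1    6.1] scene [ 657.  -190.5    6.5    7.9]
tray top [ 420.2 -217.3   51.6    4.1] scene [ 420.5 -213.2   64.4  188.5]
tray top [ 442.6 -337.4   20.9   10.3] scene [ 444.6 -336.8   22.7    7. ]
tray top None scene [501.5  27.1  26.5 296.9]
take 656.1 -191.4 6.8
gaps 0.5900590512975793 0.5882445966963508
lifted t 54.6 p [ 655.6 -191.2   69.4] r [ 1.800e+02 -1.000e-01 -1.732e+02] F [ 0.3 -0.  -0.7] gap 0.594
over t 56.4 p [559.1  82.6 160. ] r [-180.     0.  -163.2] F [ 0.5 -0.  -0.6] gap 0.587
in t 57.0 p [558.4  83.  123.7] r [ 1.800e+02 -1.000e-01 -1.632e+02] F [-2.4 -0.4 -1.9] gap 0.591
rest True t 57.3 p [557.6  83.1 120.4] r [ 1.800e+02 -1.000e-01 -1.632e+02] F [ 0.5 -0.1 -1.1] gap 0.591
contact True t 59.6 p [557.1  83.3 124.2] r [ 179.9   -0.4 -163.2] F [0.5 0.2 0.7] gap -0.003
press114 t 60.1 p [558.8  83.4 114. ] r [ 180.    -0.2 -163.2] F [1.8 0.2 1.3] gap -0.002
press109 t 60.3 p [558.7  83.4 109.1] r [ 180.    -0.2 -163.2] F [ 1.8 -1.2  2. ] gap 0.001
press103.0 t 60.6 p [558.7  83.4 103.2] r [ 180.    -0.2 -163.2] F [ 1.  -0.1  4.1] gap 0.002
held t 60.8 p [558.8  83.4 103.3] r [ 180.    -0.2 -163.2] F [0.6 0.1 4.6] gap 0.0
```

View pics/c2.png

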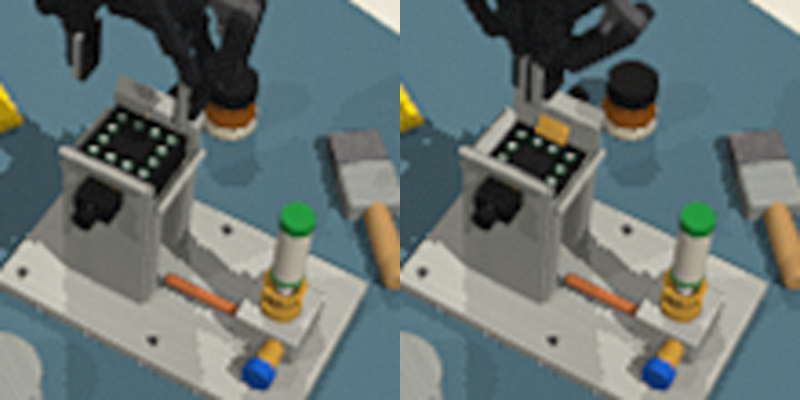

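Second tray caught the same way. The set-down triggered about 6 mm early, so I'm adding a settle and retry.

```bash
cat >> h.py <<'E'
def lower():
    env.move_l([MAG[0],MAG[1],124],D(Y),speed=90); env.wait(0.25); o=st("in")
    for i in range(3):
        r=env.move_l([MAG[0],MAG[1],112.8],speed=20,until_force=3); o=st("rest %s"%r)
        if o["tcp_pos"][2]<116.5: break
        env.wait(0.15)
    env.set_gripper(0.72); env.wait(0.1)
E
python3 -c "
from h import *
cycle('tray','c3')"
```

```text
tray top [ 555.8 -252.4   30.6    3.4] scene [ 558.2 -252.1   31.     1.9]
tray top [ 442.7 -337.5   20.7   10.5] scene [ 444.9 -337.    21.8    6.3]
tray top [ 420.4 -217.3   51.8    3.7] scene [ 420.8 -215.    60.6  188.9]
tray top None scene [740.1 -58.7  14.7 192.3]
tray top None scene [502.   27.6  25.3 293.4]
take 420.6 -216.1 56.2
gaps 0.5969853858563939 0.5976335368739774
lifted t 68.0 p [ 420.3 -215.9   69.6] r [ 180.     0.  -123.8] F [-0.6 -0.3 -0.7] gap 0.596
over t 70.0 p [558.   82.5 159.8] r [-1.800e+02 -1.000e-01 -1.633e+02] F [-0.3 -0.1 -0.7] gap 0.598
in t 70.8 p [558.9  83.4 124.5] r [-180.     0.  -163.2] F [-0.7 -0.1  0.2] gap 0.595
rest True t 71.2 p [558.5  83.4 115. ] r [-180.    -0.  -163.2] F [ 1.7 -0.4  0. ] gap 0.592
contact True t 73.6 p [557.   83.4 124. ] r [ 179.9   -0.3 -163.2] F [-0.6 -0.7  0.3] gap -0.005
press114 t 74.1 p [559.4  83.5 114.4] r [ 180.    -0.  -163.2] F [1.1 0.1 1.7] gap 0.001
press109 t 74.3 p [559.1  83.4 109.4] r [ 1.800e+02 -1.000e-01 -1.632e+02] F [1.9 1.  3.4] gap -0.004
press103.0 t 74.6 p [559.   83.4 103.4] r [ 1.800e+02 -1.000e-01 -1.632e+02] F [1.6 0.  5.1] gap -0.001
held t 74.8 p [559.   83.4 103.4] r [ 1.800e+02 -1.000e-01 -1.632e+02] F [ 2.  -0.2  4.5] gap 0.001
```

View pics/c3.png

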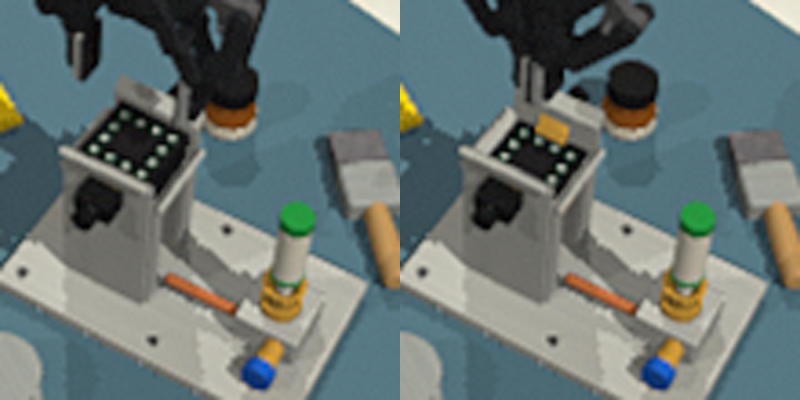

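Third tray caught; brass visible over it again. Next.

```bash
python3 -c "
from h import *
cycle('tray','c4')"
```

```text
tray top [ 442.6 -337.4   20.9   10.5] scene [ 444.9 -336.6   21.2    6. ]
tray top [ 555.8 -252.6   30.8    3.7] scene [ 558.4 -251.8   31.2    2.1]
tray top None scene [501.4  27.6  24.6 288.2]
take 557.1 -252.2 31.0
gaps 0.5955265066562132 0.5919624501659578
lifted t 82.0 p [ 556.7 -251.9   69.5] r [ 180.   -0. -149.] F [ 0.3  0.4 -0.7] gap 0.589
over t 84.0 p [558.7  82.5 159.9] r [-180.    -0.  -163.3] F [-1.5  0.2  1.2] gap 0.592
in t 84.8 p [559.1  83.4 124.6] r [-1.800e+02  1.000e-01 -1.632e+02] F [-0.6  0.1 -1.1] gap 0.588
rest True t 85.2 p [557.7  83.3 115.6] r [ 1.800e+02 -1.000e-01 -1.632e+02] F [-0.2 -0.4 -0.2] gap 0.589
contact True t 87.6 p [557.1  83.3 124.1] r [ 179.9   -0.3 -163.2] F [-0.   0.4 -0.3] gap -0.003
press114 t 88.1 p [559.7  83.5 114.5] r [ 180.    -0.  -163.2] F [2.2 0.9 3. ] gap -0.0
press109 t 88.3 p [559.4  83.5 109.4] r [ 180.    -0.  -163.2] F [2.3 1.1 2.9] gap -0.001
press103.0 t 88.6 p [559.3  83.4 103.5] r [ 1.800e+02 -1.000e-01 -1.632e+02] F [2.2 1.1 5.6] gap 0.001
held t 88.8 p [559.3  83.4 103.7] r [ 1.800e+02 -1.000e-01 -1.632e+02] F [ 1.  -0.4  4.5] gap 0.005
```

View pics/c4.png

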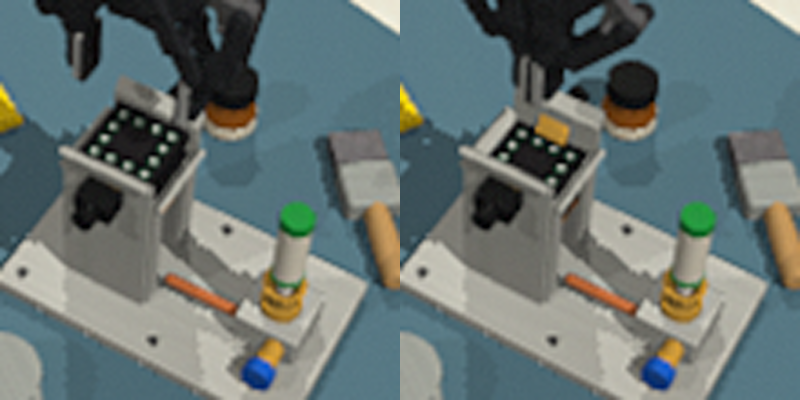

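Fourth caught. One black tray is left; the phantom at (501,28) is the jar or gripper, seen by one camera only.

```bash
python3 -c "
from h import *
cycle('tray','c5')
for n in CAL: cv2.imwrite(f'pics/after5_{n}.png',cams.capture(n))"
```

```text
tray top [ 442.8 -337.4   19.7   10.9] scene [ 445.  -336.3   21.7    6.5]
tray top [621.7 433.4  13.4 314.7] scene None
tray top None scene [501.4  28.1  24.7 297.3]
take 443.9 -336.9 20.7
gaps 0.5889750175804727 0.5860542661176656
lifted t 96.3 p [ 443.5 -336.6   69.5] r [ 180.    -0.  -159.3] F [-0.4  0.8 -0.3] gap 0.589
over t 98.8 p [558.4  82.5 159.9] r [-180.    -0.  -163.3] F [-1.4  0.3 -0.3] gap 0.591
in t 99.6 p [559.1  83.4 124.6] r [-1.800e+02  1.000e-01 -1.632e+02] F [ 0.3  1.  -0.7] gap 0.59
rest True t 100.0 p [557.8  83.3 115.6] r [ 1.800e+02 -1.000e-01 -1.632e+02] F [-0.2 -0.9  1. ] gap 0.589
contact True t 102.4 p [557.1  83.3 124.1] r [ 179.9   -0.3 -163.2] F [-0.  -0.  -0.2] gap -0.0
press114 t 102.8 p [559.9  83.6 114.6] r [ 180.     0.  -163.2] F [1.5 0.6 2.7] gap -0.003
press109 t 103.1 p [559.7  83.5 109.5] r [ 180.    -0.  -163.2] F [2.7 0.7 3.5] gap 0.003
press103.0 t 103.4 p [559.7  83.5 103.7] r [ 180.    -0.  -163.2] F [2.9 1.2 6.6] gap 0.004
held t 103.6 p [559.7  83.5 103.9] r [ 180.    -0.  -163.2] F [3.3 0.8 6. ] gap 0.0
```

View pics/c5.png

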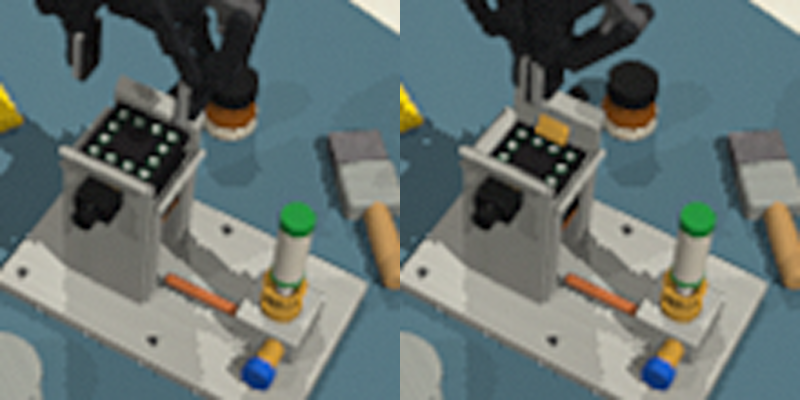

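View pics/after5_scene.png

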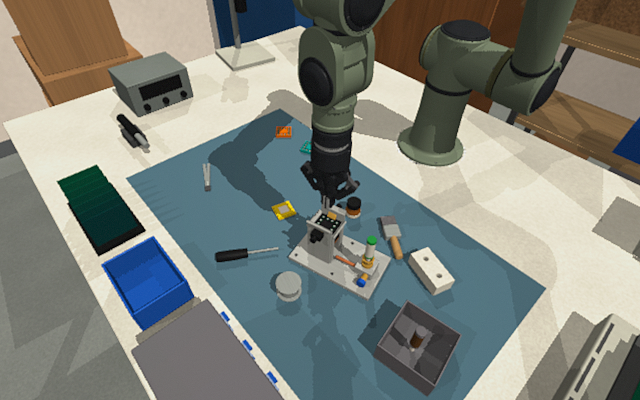

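All five trays are in: the brass shows over the top one and no black tray is left on the mat. The cover has been knocked, from scene pixel (274,201) to (285,211). I move the arm aside, then locate it again.

```bash
python3 -c "
from h import *
env.move_pose([430,-200,200],D(Y))
print(find('cover'))
snap('pics/cv.png',((320,420,130,230),(240,340,160,260)))
print(cams.calibration('top')['cx'])"
```

```text
cover top [548.7 -90.5  75.1   2.9] scene [550.1 -90.7  75.2   6.8]
[(np.float64(549.4), np.float64(-90.6), np.float64(75.2), 2)]
321.85149989377663
```

View pics/cv.png

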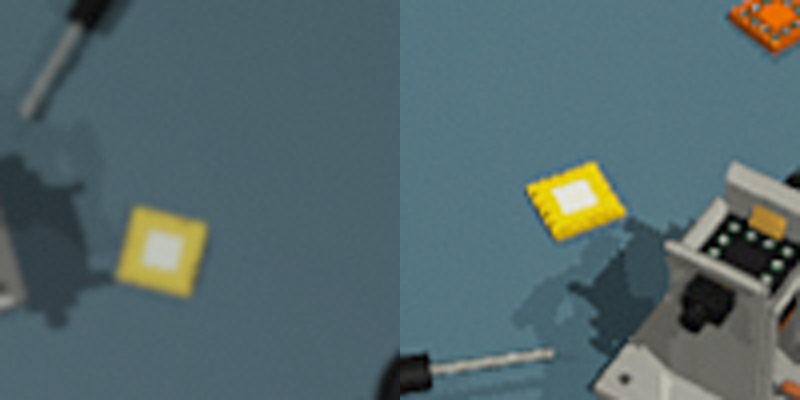

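The yellow cover with its white pad is at (549,-91), alone and clear of the screwdriver tip and the plate. Loading it now.

```bash
python3 -c "
from h import *
cycle('cover','c6',102.7)
env.move_pose([400,-200,250],D(Y)); env.wait(0.3); st()
snap('pics/fin.png',((225,345,130,250),(290,400,180,290)))
for n in CAL: cv2.imwrite(f'pics/fin_{n}.png',cams.capture(n))"
```

```text
cover top [548.7 -90.6  75.    2.8] scene [550.  -90.6  76.1   6.8]
take 549.4 -90.6 75.6
gaps 0.5908616248022659 0.5899675428184687
lifted t 111.9 p [548.9 -90.5  69.5] r [180.   -0.  165.6] F [ 0.7  0.3 -1.6] gap 0.589
over t 113.2 p [558.2  82.6 159.2] r [-1.800e+02 -1.000e-01 -1.632e+02] F [ 0.5 -0.8 -0.4] gap 0.587
in t 114.0 p [558.8  83.2 124.5] r [-180.     0.  -163.2] F [-0.5 -0.4 -0.1] gap 0.589
rest True t 114.5 p [557.8  83.4 116. ] r [ 1.800e+02 -1.000e-01 -1.632e+02] F [-0.8 -0.1 -0.2] gap 0.589
contact True t 116.8 p [557.1  83.3 122.5] r [ 179.9   -0.3 -163.2] F [-0.9  0.2 -0.1] gap -0.002
press114 t 117.2 p [560.1  83.6 114.7] r [ 180.     0.  -163.2] F [1.7 1.3 3.1] gap -0.002
press109 t 117.5 p [559.9  83.6 109.7] r [ 180.    -0.  -163.2] F [2.6 0.6 4.5] gap -0.0
press102.7 t 117.8 p [560.   83.6 103.5] r [ 180.    -0.  -163.2] F [1.8 1.6 6.2] gap 0.001
held t 118.0 p [560.   83.6 103.6] r [ 180.    -0.  -163.2] F [2.3 1.4 6. ] gap -0.002
 t 120.2 p [ 400.3 -199.4  249.8] r [ 180.    -0.  -163.1] F [ 0.4 -0.3 -1. ] gap 0.002
```

View pics/c6.png

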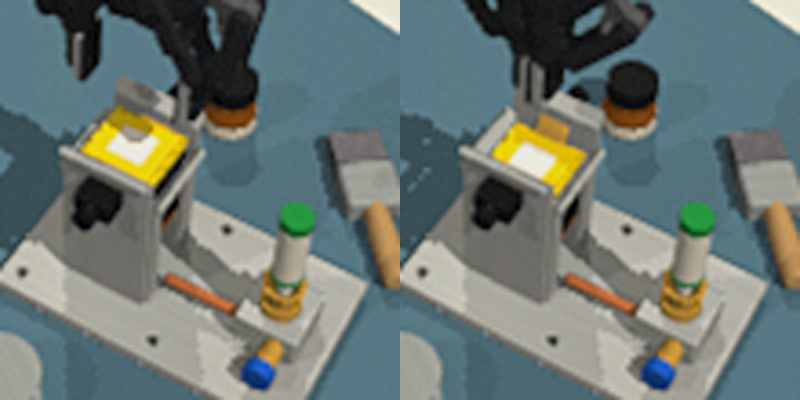

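View pics/fin.png

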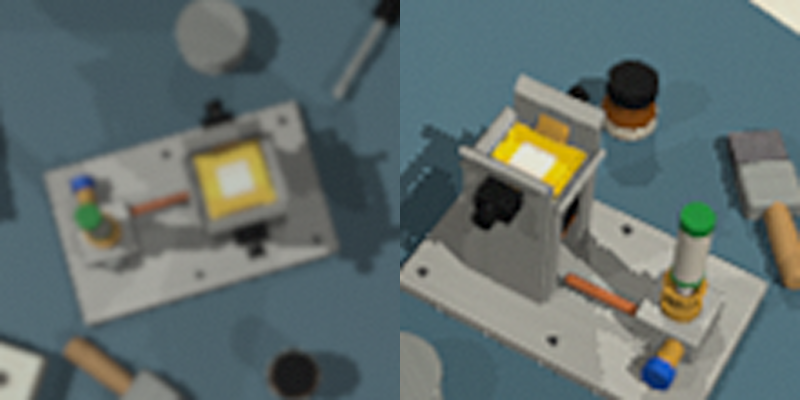

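View pics/fin_scene.png

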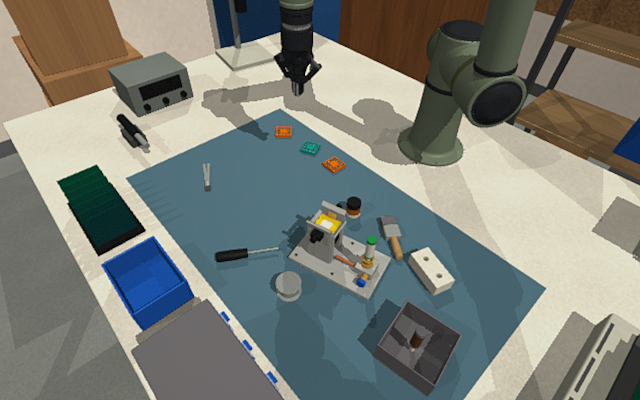

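The final pictures show the cover lying level under the brass catch at (550,127), the new filter upright in the socket, the used one in the bin and the other things in place. Handing in.

```bash
python3 -c "
from h import *
for n in CAL:
    cams.capture(n)
    for d in cams.pinpoint(n,'cover')[:1]: print(n,toW(n,d['position']).round(1))
env.job_done(); st()"
```

```text
scene [557.3  81.   97.3]
the job is handed in; nothing more can be done
the job is handed in; nothing more can be done
```

I finished the whole job and handed it in at about 120 s of the 210 s allowed. No verdict is reported.

- **Filters:** I pulled the used tube and dropped it in the bin, where it stands upright. I pushed the new tube into the socket, and pressing on its cap touched at z = 131.9 mm against 132 expected, so it is fully home.
- **Trays and cover:** I pressed in all five black trays, then the yellow cover. The cover had been knocked about 4 cm aside, so I located it again before picking it up. Each press took the top about 4 mm below the catches (tool tip at about 103 to 104 mm, the catches' underside at 108).
- **Last checks:**
  - The final pictures show the cover level in the shaft with a catch back over it. Only the scene camera's catch is clearly visible, so I infer the second one from the press depth and the level cover.
  - A network estimate put the cover's underside at z ≈ 97 mm. 100 mm is expected, and the estimate is good to about 4 mm. That reading came from the scene camera only; the top camera did not report the cover.
  - The screwdriver, brush, tweezers, jar, reel and orange and turquoise look-alikes appear where they were.
- **Disagreement:** On the second tray the set-down stopped about 6 mm too high, and the tray dropped that distance onto the slopes. It was caught normally.

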